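# Slide the lid shut on the pantry bin

## Robot

A 6-joint arm with a two-finger parallel gripper is mounted at the origin on the work surface. World frame = base frame: x ahead of the robot, y to its left, z up, the work surface at z = 0. Lengths are in m, angles in degrees, forces in N, time in s.
With the tool pointing down it reaches from about 0.375 to 0.9 m from the base axis. Payload 3.1 kg.
Tool frame: the origin (TCP) lies at the very end of the fingers, on their centre line; the grasp point (between the pads) lies bot.grip_point_offset behind it (bot.grip_point_offset is the distance from the TCP to the grasp point, in m); z points along the fingers, y is the line along which they close (so a half turn about z gives the same grasp; the last joint's range is limited). The gripper opens to 87 mm and grips with 3 to 60 N. Pads are 19 mm wide; open, the fingers measure 117 mm over their backs; the gripper's body (75 mm by 190 mm) begins 51 mm behind the grasp point.
Start: joints at [-87.29, 30.224, 82.088, -0, 67.689, -10.227], TCP at [0.14, -0.609, 0.223] pointing down, gripper open.
Joint ranges: [-176.69, 176.69], [-43.24, 126.21], [12.49, 139.97], [-82, 262], [0, 151.66], [-163.58, 163.58]. Speed limits (degrees/s): [159.86, 159.86, 180, 180, 180, 180].

## Interface

Orientations are given as a 3x3 rotation matrix whose columns are the frame's x, y, z axes.
In Python, from rig import bot, viewer, ticket gives the robot as it stands.
- The arm moves only by the tool servo_tool, never from a script. Its argument "targets" is a list of rows, each an object with "offset": the shift along the tool's x, y, z in m, a list of three; "dr": the turn, a rotation vector about the tool's x, y, z in degrees, a list of three. In form: [{"offset": [x, y, z], "dr": [ax, ay, az]}, ...]. A call has 1 to 20 rows; each row is the pose to reach, as a shift and turn from the pose commanded when the call began, along the tool's axes at that moment; what a row does not reach only later rows make up. A row lasts 1/12 s, in which the tool goes at most 41.7 mm and 7.16 degrees, less where a joint would pass 70% of its speed; a pose out of reach is approached as far as the arm can. A call with a gripper value outside its range is refused whole. "gripper" is the gripper command: -1 is fully open, 1 is shut, values between are in proportion, set as the call begins (left out, the last holds). The fingers move at their own pace and stop on an object; the grip force is fixed at half the most. Time passes only in rows, so rows that repeat a pose let the fingers close. It gives the time, the measured TCP pose, the force, the opening and the grip force at its end, in the units of the state.
- bot.read_state(): the state, without advancing time (a new reading comes with each control period).
- viewer.capture(name): name is "side" or "top" or "wrist"; returns a dict with "color" (420x560x3 uint8, red, green, blue), "camera_matrix" (3x3 intrinsics, pixels), "R" (3x3) and "t" (3): a world point X has camera coordinates R X + t. Camera axes: x right, y down, z forward; pixel columns grow to the right and rows downward; lengths in m; the calibration is good to about 2 mm. The wrist camera is an equidistant fisheye: a pixel r from the principal point sees the ray r / f radians off the axis. A picture is of the moment at which its call begins. There is no depth.
- ticket.hand_in(): hands the job in; it is judged then, once.
The state is a dict: "time_s": time; "joint_positions": joint angles; "qvel": joint speeds; "tau": joint torques, N m; "position": TCP position; "tcp_rot": TCP orientation; "force": force on the tool from outside, world axes, zero at the start; "moment": the same for the moment, N m; "opening": opening from 0.0 (shut) to 1.0 (fully open); "grasp_force": force on a finger pad.
Only numpy, scipy, OpenCV 4.12 (cv2) and the standard library are available. Lean on these libraries where they do the work, as an engineer would, in place of code of your own. Each camera call takes 0.05 s, during which the arm holds its last target. There are 200 camera calls.

## Task

Pick up the loose wooden lid, lay it on the rails of the white storage bin at the bin's low open end, and slide it home under the lips until its springy tab clicks over the ledge, then let go. Don't force it: never let the lid bear on the bin with more than 25 N, and leave the jar, the tin and the carton where they stand.

Things in the scene. Friction and masses are not known exactly. Their poses are not given: they have to be found in the camera images.
- lid: Loose wooden slide lid, about 0.16 kg, lying flat on the counter, right way up. Plate 110 mm wide (y) and 6 thick; origin in the middle of its underside, below the rib; z up, x = sliding direction: trailing edge at x = -85, leading edge at x = +80. The leading part has a 34 wide notch in the middle (x 30 to 80) that holds the springy white tab.
- grip (a point): Grip height on the lid's upright rib, 28 mm above the lid's underside, straight above its origin, axes as the lid. The rib is 14 thick (x), 50 long (y) and stands from 6 to 36 mm above the underside; pinch it across its thickness, fingers closing along the lid's x.
- tab (a joint): Angle (rad) of the lid's tab, hinged across the lid at x = 30; 0 relaxed, positive bent up, at most 0.35. 24 mm wide, its leaf lies 6 to 9 above the lid's underside and ends at x = 78 in a hook (x 74 to 78, reaching down to z = 1). Crossing the ledge bends it to about 0.08 and takes 7 to 11 N of push, rail friction of some 5 N included; after the click it springs back to 0.
- bin: White open-topped storage bin, fixed to the counter: 190 mm long (x -88 to 102), 126 wide, 80 high to the rails (rubber strips, |y| 45 to 57). Origin on the counter, under the middle of the lid when shut; +x = closing direction. Guides at |y| = 57 leave the lid 2 mm each side; at the low open end (x -88 to 22) their edges flare out to |y| = 63, 10 above the rail.
- rail (a point): 80 mm straight above the bin's origin, axes as the bin. The lid is laid down from above at about x = -64 of this frame, just short of the lips, overhanging the low end, where nothing rises above the rails between the guides. The rubber rails give up to 2 mm (6 N per mm). Fully home, the lid lies at z = 0, x from -9 to +9 (see ledge).
- lip_start (a point): Where the bin's lips begin: on the centre line at rail height, x = 30 mm from the bin's origin. From here to the far wall a lip along each side, 8 above the rail, reaches inwards to |y| = 48; the 6 thick lid slides under it. A flared lead-in starts 11 before this point.
- ledge (a point): Nominal back face of the ledge at the bin's far end, on the centre line at rail height, x = 73 mm. The real ledge and buffer sit up to 7 mm nearer or farther along x: feel for the click. Ledge 28 wide, 4.5 high, ramp 18 long towards the rails. A rubber buffer bar, 7.5 beyond it, meets the lid's edge 1.5 after the click; it yields 5 N per mm, and is hard after 2.5.
- spice_jar: Bystander: glass jar with wooden cap, 52 diameter, 85 high; origin at the centre of its underside.
- tin: Bystander: steel tin, 68 diameter, 90 high; origin at the centre of its underside.
- carton: Bystander: cardboard carton 50 x 90 x 110 high; origin at the centre of its underside.
Things that resemble listed ones, but are neither listed nor needed, are in the scene too. There is more than one size of the lid; the job needs the smallest.

How it is judged (in metres and radians):
On the way, in this order (a step that is already met when the one before it is completed fails the run):
1. the lid lies level on the rails, between the guides, still open by more than 35 mm (z of lid in the frame of rail between -0.003 and 0.005 m and y of lid in the frame of rail between -0.005 and 0.005 m and angle between the x axis of lid and the x axis of bin, either way round below 0.08 rad and angle between lid's own z axis and vertical below 0.06 rad and x of lid in the frame of rail between -0.1 and -0.035 m), for 0.1 s.
2. the lid is in the rails and its tab is bent up by the ledge (z of lid in the frame of rail between -0.003 and 0.005 m and y of lid in the frame of rail between -0.005 and 0.005 m and angle between the x axis of lid and the x axis of bin, either way round below 0.08 rad and angle between lid's own z axis and vertical below 0.06 rad and x of lid in the frame of rail above -0.03 m and value of joint tab above 0.045 rad), for 0.02 s.
At the end, for the whole second after the job is handed in: The lid lies on the rails at rest and released, level within 0.06 rad, in line with the bin within 0.08 rad, within 5 mm sideways and from -3 to +5 mm of the rail height, its origin beyond x = -9.2 mm of the rail frame, with the tab relaxed (under 0.015 rad) behind the ledge (z of lid in the frame of rail between -0.003 and 0.005 m and y of lid in the frame of rail between -0.005 and 0.005 m and angle between the x axis of lid and the x axis of bin, either way round below 0.08 rad and angle between lid's own z axis and vertical below 0.06 rad and x of lid in the frame of rail above -0.0092 m and value of joint tab below 0.015 rad and linear speed of lid below 0.01 m/s and contact force between the fingers and lid below 0.1 N); the robot touches nothing.
It fails at once if the lid bears on the bin with more than 25 N (contact force between lid and bin above 25 N).
It fails at once if the jar, the tin or the carton is moved by more than 20 mm (distance of any of spice_jar, tin, carton from where it was at the start of the episode above 0.02 m).
It also fails if it takes over 58 s, if anything falls off the work surface, if the arm or the gripper's body presses on something with over 40 N, if the wrist force passes 120 N, or if a joint passes its speed limit or range.

## Working session

There is one attempt and no reset: what is moved stays moved. The work goes in short steps, Python scripts to look and compute and a tool call to move; the robot and the scene stay as the last step left them, time stands still between calls to the robot, and variables do not carry over. Pictures are saved under pics/ and viewed, at most 10 in all, crops included, and the job is handed in when it is done.

Besides the shell and the picture viewer there is one more tool, called after "Emit:" as name(argument=value, ...), one argument or row to a line, values as JSON. servo_tool: Moves the arm, as the interface text tells. Its arguments: {"type":"object","properties":{"targets":{"type":"array"},"gripper":{"type":"number"}},"required":["targets"]}

```bash
mkdir -p pics; ls; python3 - <<'E'
from rig import bot,viewer
import cv2,numpy as np,pickle
d={}
for n in("side","top","wrist"):
    c=viewer.capture(n);d[n]=c;cv2.imwrite(f"pics/{n}0.png",c["color"][:,:,::-1])
pickle.dump(d,open("cap0.pkl","wb"))
s=bot.read_state();print(s["time_s"],s["position"],s["tcp_rot"],bot.grip_point_offset,s["force"])
for n in d:print(n,d[n]["camera_matrix"].round(1).tolist(),d[n]["R"].round(3).tolist(),d[n]["t"])
E
```

```text
pics
0.15 [ 0.13992348 -0.60855254  0.22179909] [[ 9.74621387e-01  2.23859654e-01 -8.51924737e-05]
 [ 2.23859481e-01 -9.74620000e-01  1.67002033e-03]
 [ 2.90819883e-04 -1.64670867e-03 -9.99998602e-01]] 0.0187 [-0.13434921 -0.9197536   0.20013404]
side [[412.2, 0.0, 277.4], [0.0, 412.2, 207.1], [0.0, 0.0, 1.0]] [[-0.771, -0.637, -0.014], [-0.438, 0.546, -0.714], [0.462, -0.544, -0.7]] [0.46519341 0.23832512 1.28804578]
top [[460.9, 0.0, 278.3], [0.0, 460.9, 213.0], [0.0, 0.0, 1.0]] [[-0.009, -1.0, 0.017], [-0.986, 0.006, -0.164], [0.164, -0.018, -0.986]] [0.10056984 0.51972215 1.34365619]
wrist [[325.2, 0.0, 278.8], [0.0, 325.2, 210.0], [0.0, 0.0, 1.0]] [[0.225, -0.974, -0.001], [-0.944, -0.218, 0.25], [-0.243, -0.056, -0.968]] [-0.62451581 -0.03148862  0.38916622]
```

View pics/top0.png

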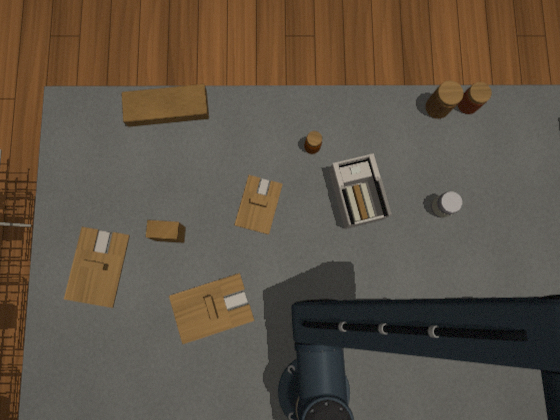

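View pics/side0.png

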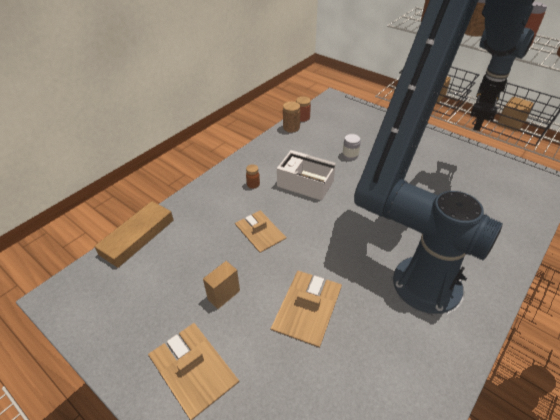

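The top view shows the smallest lid at about (259,204), its white tab toward the top of the image. The bin is at (360,190), with the jar at (313,143), the tin at (449,203) and the carton at (163,231). I'll enlarge the lid and bin.

```bash
python3 - <<'E'
import cv2,pickle
d=pickle.load(open("cap0.pkl","rb"))
c=d["top"]["color"][145:240,225:400][:,:,::-1]
cv2.imwrite("pics/crop1.png",cv2.resize(c,(700,380),interpolation=cv2.INTER_CUBIC))
c=d["side"]["color"][140:260,225:345][:,:,::-1]
cv2.imwrite("pics/crop2.png",cv2.resize(c,(600,600),interpolation=cv2.INTER_CUBIC))
E
```

```text
(no output)
```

View pics/crop1.png

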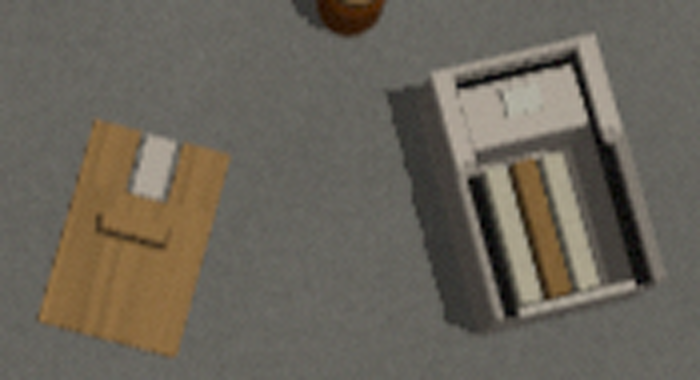

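View pics/crop2.png

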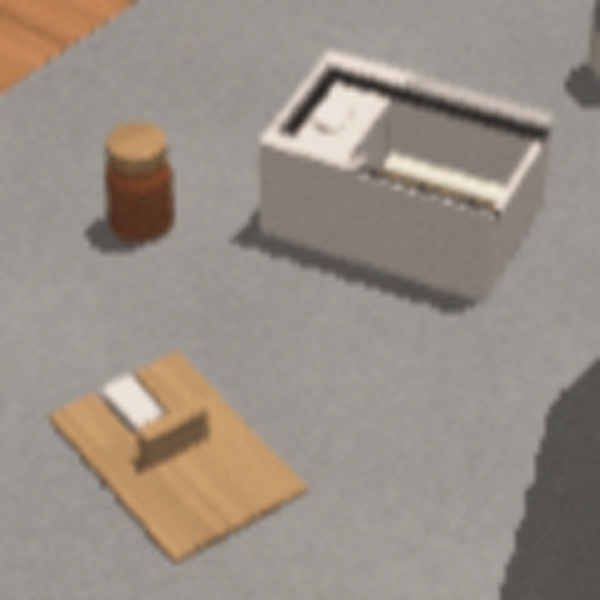

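The crop shows the lid plate corners at about (97,120), (230,155), (175,356) and (40,321), with the tab toward the far side. The bin's far end is at the top, with outer corners (433,72) and (597,35). Its low end is at the bottom, with the rim from (500,322) to (662,280).

```bash
cat > h.py <<'E'
import numpy as np,cv2,pickle
from scipy.optimize import least_squares
def proj(c,X,fish=False):
    P=np.atleast_2d(X)@np.array(c["R"]).T+np.array(c["t"]);K=np.array(c["camera_matrix"])
    if fish:
        r=np.hypot(P[:,0],P[:,1]);th=np.arctan2(r,P[:,2]);k=th/np.maximum(r,1e-12)
        a=P[:,:2]*k[:,None]
    else: a=P[:,:2]/P[:,2:]
    return a*[K[0,0],K[1,1]]+K[:2,2]
def world(p,q):   # p=(x,y,yawdeg), q Nx3 local
    a=np.radians(p[2]);R=np.array([[np.cos(a),-np.sin(a),0],[np.sin(a),np.cos(a),0],[0,0,1]])
    return np.atleast_2d(q)@R.T+[p[0],p[1],0]
def fit(obs,p0):  # obs list of (cap,fish,local pts,pixels)
    f=lambda p:np.concatenate([(proj(c,world(p,q),fi)-u).ravel() for c,fi,q,u in obs])
    r=least_squares(f,p0);return r.x,f(r.x).reshape(-1,2).round(1)
E
python3 - <<'E'
from h import *
d=pickle.load(open("cap0.pkl","rb"))
T=lambda a:(np.array(a)+.5)/4-.5+[225,145]
S=lambda a:(np.array(a)+.5)/5-.5+[225,140]
L=np.array([[80,55,6],[80,-55,6],[-85,-55,6],[-85,55,6]])/1e3
obs=[(d["top"],0,L,T([[97,120],[230,155],[175,356],[40,321]])),
(d["side"],0,L,S([[52,415],[178,351],[309,489],[178,561]]))]
for o in (obs,obs[:1],obs[1:]): print(fit(o,[.6,.1,-15]))
# bin: low end rail corners / base
B=np.array([[102,63,90],[102,-63,90],[-88,-63,90]])/1e3
obs=[(d["top"],0,B,T([[433,72],[597,35],[662,278]])),
(d["side"],0,B[[0,1]],S([[262,140],[330,52]])),
(d["side"],0,np.array([[-88,63,0]])/1e3,S([[475,310]]))]
for o in (obs,obs[:1]): print(fit(o,[.6,-.1,15]))
for n,px,z in(("jar",(313,135),.085),("tin",(451,202),.09)):
    c=d["top"];print(n,least_squares(lambda p:(proj(c,[[p[0],p[1],z]])-px).ravel(),[.6,0]).x)
E
```

```text
(array([  0.55610148,   0.1566244 , -15.38173754]), array([[-0.6,  0.3],
       [ 0.2,  0.4],
       [ 0.2,  1. ],
       [-0.7,  0.5],
       [-0.5, -0.7],
       [-0.1, -0.6],
       [-0.2, -1. ],
       [-0.5, -1. ]]))
(array([  0.55786494,   0.15591958, -15.3895935 ]), array([[-0.4, -0.3],
       [ 0.4, -0.1],
       [ 0.4,  0.4],
       [-0.5, -0. ]]))
(array([  0.55263601,   0.15884417, -15.3699519 ]), array([[-0.2,  0.1],
       [ 0.2,  0.2],
       [ 0.2, -0.1],
       [-0.2, -0.1]]))
(array([ 0.57667515, -0.14756671, 12.0313222 ]), array([[-0.4, -0.2],
       [-0.3,  0.3],
       [-0.3,  1.1],
       [-1.2, -0.5],
       [-0.1, -0.7],
       [ 0.9, -1.8]]))
(array([ 0.57779125, -0.14888402, 12.50233221]), array([[-0.2, -0.4],
       [-0.2, -0.2],
       [ 0.4,  0.5]]))
jar [ 0.74991001 -0.00917597]
tin [ 0.54183771 -0.40948699]
```

```bash
cat >> h.py <<'E'
from scipy.spatial.transform import Rotation as Ro
def goal(xy,z,yaw): # tool down, tool y at yaw deg -> offset, dr from current measured pose
    from rig import bot
    s=bot.read_state();R=np.array(s["tcp_rot"]);a=np.radians(yaw)
    y=np.array([np.cos(a),np.sin(a),0]);zz=np.array([0,0,-1.]);G=np.c_[np.cross(y,zz),y,zz]
    print("off",(R.T@(np.array([*xy,z])-s["position"])).round(4).tolist(),"dr",Ro.from_matrix(R.T@G).as_rotvec(degrees=True).round(2).tolist())
E
python3 - <<'E'
from h import *
d=pickle.load(open("cap0.pkl","rb"))
from rig import bot
s=bot.read_state();w=d["wrist"];Rt=np.array(s["tcp_rot"]);R=np.array(w["R"])
print("cam in tool",Rt.T@(-R.T@w["t"]-s["position"]),"axis",Rt.T@R[2])
goal((.53,-.16),.32,12)
E
```

```text
cam in tool [ 6.71981146e-02 -3.51973354e-05 -1.62536089e-01] axis [-0.249891    0.00130495  0.9682731 ]
off [0.4806, -0.35, -0.0975] dr [-0.06, -0.09, -89.06]
```

Emit:
servo_tool(
  targets=[
    {"offset": [0.481, -0.35, -0.098], "dr": [-0.06, -0.09, -89]},
    {"offset": [0.481, -0.35, -0.098], "dr": [-0.06, -0.09, -89]},
    {"offset": [0.481, -0.35, -0.098], "dr": [-0.06, -0.09, -89]},
    {"offset": [0.481, -0.35, -0.098], "dr": [-0.06, -0.09, -89]},
    {"offset": [0.481, -0.35, -0.098], "dr": [-0.06, -0.09, -89]},
    {"offset": [0.481, -0.35, -0.098], "dr": [-0.06, -0.09, -89]},
    {"offset": [0.481, -0.35, -0.098], "dr": [-0.06, -0.09, -89]},
    {"offset": [0.481, -0.35, -0.098], "dr": [-0.06, -0.09, -89]},
    {"offset": [0.481, -0.35, -0.098], "dr": [-0.06, -0.09, -89]},
    {"offset": [0.481, -0.35, -0.098], "dr": [-0.06, -0.09, -89]},
    {"offset": [0.481, -0.35, -0.098], "dr": [-0.06, -0.09, -89]},
    {"offset": [0.481, -0.35, -0.098], "dr": [-0.06, -0.09, -89]},
    {"offset": [0.481, -0.35, -0.098], "dr": [-0.06, -0.09, -89]},
    {"offset": [0.481, -0.35, -0.098], "dr": [-0.06, -0.09, -89]},
    {"offset": [0.481, -0.35, -0.098], "dr": [-0.06, -0.09, -89]},
    {"offset": [0.481, -0.35, -0.098], "dr": [-0.06, -0.09, -89]},
    {"offset": [0.481, -0.35, -0.098], "dr": [-0.06, -0.09, -89]},
    {"offset": [0.481, -0.35, -0.098], "dr": [-0.06, -0.09, -89]},
    {"offset": [0.481, -0.35, -0.098], "dr": [-0.06, -0.09, -89]},
  ],
)

```text
time_s: 1.73
position: [0.5293, -0.1612, 0.32]
tcp_rot: [[-0.205, 0.979, -0.001], [0.979, 0.205, -0.001], [-0.001, -0.002, -1.0]]
force: [-1.1, 0.6, 0.4]
opening: 1.001
grasp_force: 0.0
```

```bash
python3 - <<'E'
from h import *
from rig import bot,viewer
c=viewer.capture("wrist");pickle.dump(c,open("cap1.pkl","wb"))
cv2.imwrite("pics/w1.png",cv2.resize(c["color"][:,:,::-1],(800,600),interpolation=cv2.INTER_CUBIC))
goal((.556,.1566),.10,-15.4)
E
```

```text
off [0.3061, 0.0915, 0.2196] dr [-0.07, 0.09, 27.22]
```

View pics/w1.png

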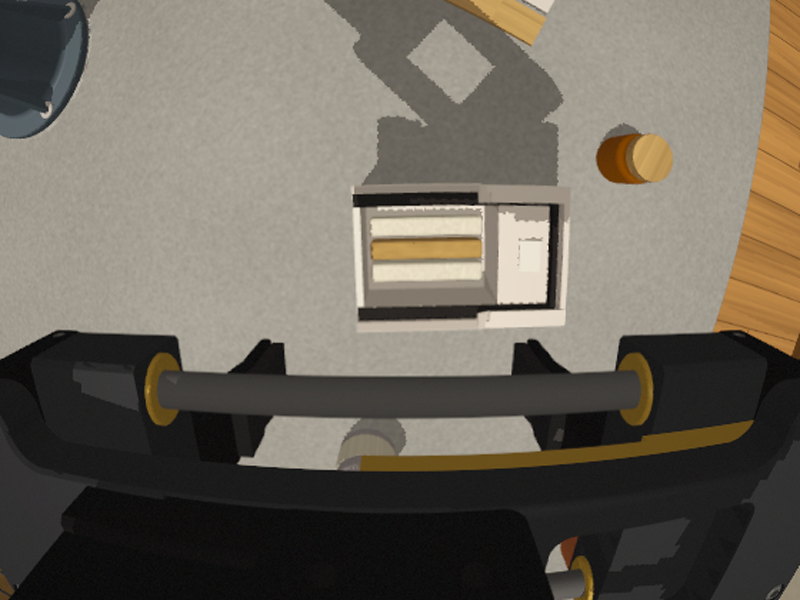

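The wrist view at 800x600 shows the bin spanning roughly (353,187) to (570,326). Its low end is on the left, the lips start at x≈478, and the jar is at (640,158). I'll enlarge the bin to read its edges more closely.

```bash
python3 - <<'E'
from h import *
c=pickle.load(open("cap1.pkl","rb"))
i=c["color"][120:240,242:402][:,:,::-1]
cv2.imwrite("pics/w1c.png",cv2.resize(i,(800,600),interpolation=cv2.INTER_CUBIC))
E
```

```text
(no output)
```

View pics/w1c.png

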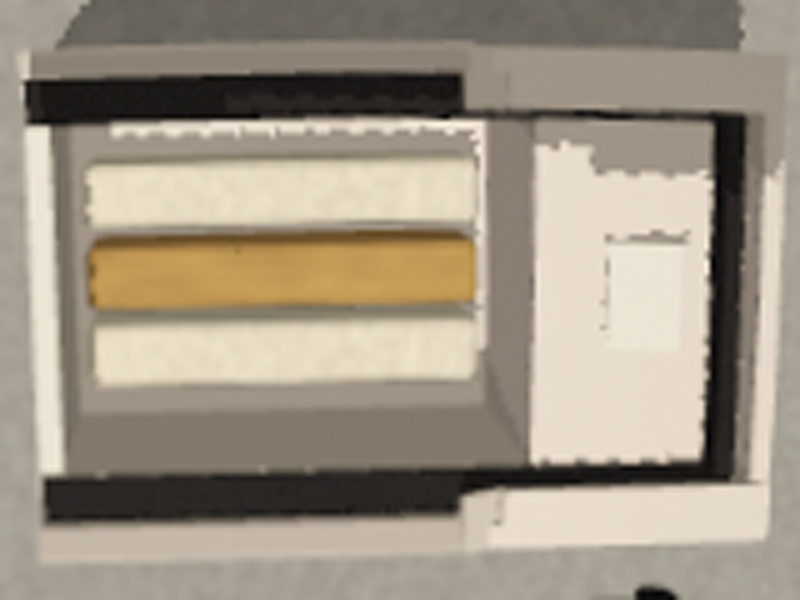

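Emit:
servo_tool(
  targets=[
    {"offset": [0.306, 0.0915, 0.0], "dr": [0, 0.09, 27.2]},
    {"offset": [0.306, 0.0915, 0.0], "dr": [0, 0.09, 27.2]},
    {"offset": [0.306, 0.0915, 0.0], "dr": [0, 0.09, 27.2]},
    {"offset": [0.306, 0.0915, 0.0], "dr": [0, 0.09, 27.2]},
    {"offset": [0.306, 0.0915, 0.0], "dr": [0, 0.09, 27.2]},
    {"offset": [0.306, 0.0915, 0.0], "dr": [0, 0.09, 27.2]},
    {"offset": [0.306, 0.0915, 0.0], "dr": [0, 0.09, 27.2]},
    {"offset": [0.306, 0.0915, 0.0], "dr": [0, 0.09, 27.2]},
    {"offset": [0.306, 0.0915, 0.15], "dr": [0, 0.09, 27.2]},
    {"offset": [0.306, 0.0915, 0.15], "dr": [0, 0.09, 27.2]},
    {"offset": [0.306, 0.0915, 0.15], "dr": [0, 0.09, 27.2]},
    {"offset": [0.306, 0.0915, 0.15], "dr": [0, 0.09, 27.2]},
    {"offset": [0.306, 0.0915, 0.15], "dr": [0, 0.09, 27.2]},
    {"offset": [0.306, 0.0915, 0.15], "dr": [0, 0.09, 27.2]},
  ],
)

```text
time_s: 2.95
position: [0.556, 0.1566, 0.169]
tcp_rot: [[0.265, 0.964, -0.003], [0.964, -0.265, -0.0], [-0.001, -0.003, -1.0]]
force: [0.1, -0.2, 0.3]
opening: 1.002
grasp_force: 0.0
```

The crop shows the rail strips as dark bars. Their low ends are at (25,80)–(27,122) on the +y side and (45,477)–(45,520) on the −y side. The ledge's back face is at about x=687, and it spans rows 240–350.

```bash
python3 - <<'E'
from h import *
from rig import bot,viewer
c=pickle.load(open("cap1.pkl","rb"))
W=lambda a:(np.array(a,float)+.5)/5-.5+[242,120]
ends=np.array([[-88,57,80],[-88,45,80],[-88,-45,80],[-88,-57,80]])/1e3; ue=W([[25,80],[27,122],[45,477],[45,520]])
lin=[(57,462,73),(45,460,113),(-45,530,468),(-57,460,512),(14,687,240),(-14,687,350)]
def f(p,n=2):
    r=list((proj(c,world(p[:3],ends),1)-ue).ravel()); xs=[p[3],p[3],p[4],p[3],p[5],p[5]]
    for (y,u,v),x in zip(lin,xs):
        z=.080 if abs(y)>14 else .0845
        r+=list((proj(c,world(p[:3],[[x,y/1e3,z]]),1)-W([[u,v]])).ravel())
    return np.array(r)
r=least_squares(f,[.577,-.148,12,.02,.04,.073],x_scale=[.01,.01,1,.01,.01,.01],loss="soft_l1")
print(r.x,f(r.x).reshape(-1,2).round(1).tolist())
c=viewer.capture("wrist");pickle.dump(c,open("cap2.pkl","wb"))
cv2.imwrite("pics/w2.png",cv2.resize(c["color"][:,:,::-1],(800,600),interpolation=cv2.INTER_CUBIC))
E
```

```text
[ 0.57631463 -0.1476124  13.37069204  0.01969053  0.0383763   0.07805256] [[0.2, -0.5], [0.1, 0.8], [-0.4, 0.0], [0.1, 0.3], [-0.1, -0.8], [0.4, 0.8], [-0.0, -0.6], [-0.3, -0.2], [0.3, 0.2], [-0.4, -0.2]]
```

View pics/w2.png

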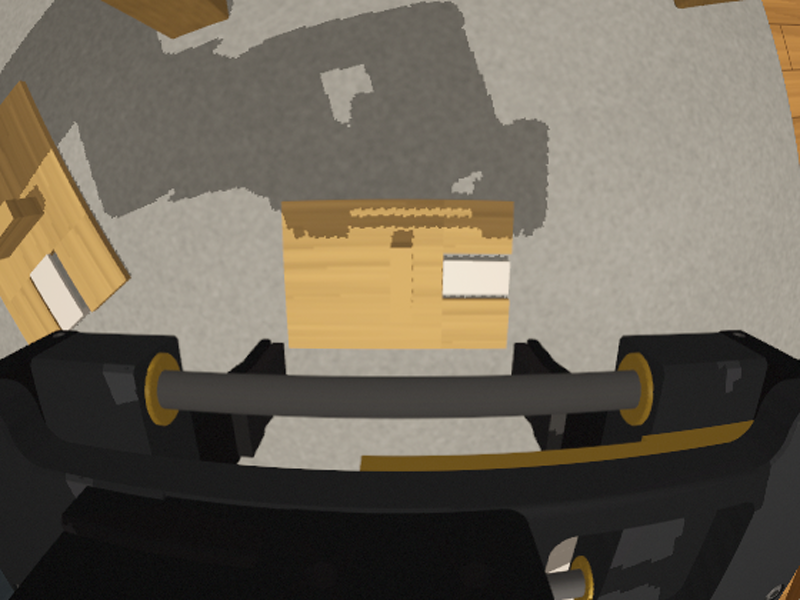

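The wrist view shows the lid plate corners at about (282,202), (513,202), (507,348) and (289,348), with the tab pointing right.

```bash
python3 - <<'E'
from h import *
c=pickle.load(open("cap2.pkl","rb"))
W=lambda a:(np.array(a,float)+.5)*.7-.5
L=np.array([[80,55,6],[80,-55,6],[-85,-55,6],[-85,55,6]])/1e3
p,r=fit([(c,1,L,W([[513,202],[507,348],[289,348],[282,202]]))],[.556,.1566,-15.4]);print(p,r.tolist())
goal(p[:2],.0095,p[2])
E
```

```text
[  0.55689958   0.15643121 -15.2375561 ] [[0.5, -0.2], [-0.5, 0.1], [0.4, 0.1], [-0.3, -0.0]]
off [-0.0006, -0.0008, 0.1613] dr [0.07, -0.01, -0.12]
```

Emit:
servo_tool(
  targets=[
    {"offset": [0, 0.001, 0.04], "dr": [0.07, 0, 0]},
    {"offset": [0, 0.001, 0.08], "dr": [0.07, 0, 0]},
    {"offset": [0, 0.001, 0.115], "dr": [0.07, 0, 0]},
    {"offset": [0, 0.001, 0.14], "dr": [0.07, 0, 0]},
    {"offset": [0, 0.001, 0.155], "dr": [0.07, 0, 0]},
    {"offset": [0, 0.001, 0.16], "dr": [0.07, 0, 0]},
    {"offset": [0, 0.001, 0.16], "dr": [0.07, 0, 0]},
    {"offset": [0, 0.001, 0.16], "dr": [0.07, 0, 0]},
  ],
)

```text
time_s: 3.67
position: [0.5598, 0.1574, 0.0121]
tcp_rot: [[0.264, 0.965, 0.003], [0.965, -0.264, 0.001], [0.001, 0.003, -1.0]]
force: [-0.6, -0.1, 0.1]
opening: 0.998
grasp_force: 0.0
```

Emit:
servo_tool(
  gripper=1,
  targets=[
    {"offset": [0, 0, 0], "dr": [0, 0, 0]},
    {"offset": [0, 0, 0], "dr": [0, 0, 0]},
    {"offset": [0, 0, 0], "dr": [0, 0, 0]},
    {"offset": [0, 0, 0], "dr": [0, 0, 0]},
    {"offset": [0, 0, 0], "dr": [0, 0, 0]},
    {"offset": [0, 0, 0], "dr": [0, 0, 0]},
    {"offset": [0, 0, 0], "dr": [0, 0, 0]},
    {"offset": [0, 0, 0], "dr": [0, 0, 0]},
    {"offset": [0, 0, 0], "dr": [0, 0, 0]},
    {"offset": [0, 0, 0], "dr": [0, 0, 0]},
  ],
)

```text
time_s: 4.5
position: [0.5575, 0.1575, 0.0099]
tcp_rot: [[0.263, 0.965, -0.001], [0.965, -0.263, 0.0], [-0.0, -0.001, -1.0]]
force: [0.5, -0.1, 0.1]
opening: 0.328
grasp_force: 0.0
```

Emit:
servo_tool(
  targets=[
    {"offset": [0, 0, 0], "dr": [0, 0, 0]},
    {"offset": [0, 0, 0], "dr": [0, 0, 0]},
    {"offset": [0, 0, 0], "dr": [0, 0, 0]},
    {"offset": [0, 0, 0], "dr": [0, 0, 0]},
    {"offset": [0, 0, 0], "dr": [0, 0, 0]},
    {"offset": [0, 0, 0], "dr": [0, 0, 0]},
  ],
)

```text
time_s: 5.0
position: [0.5575, 0.1575, 0.0099]
tcp_rot: [[0.263, 0.965, -0.001], [0.965, -0.263, 0.0], [-0.0, -0.001, -1.0]]
force: [-0.3, -0.2, -0.5]
opening: 0.16
grasp_force: 30.0
```

Emit:
servo_tool(
  targets=[
    {"offset": [0, 0, -0.005], "dr": [0, 0, 0]},
    {"offset": [0, 0, -0.02], "dr": [0, 0, 0]},
    {"offset": [0, 0, -0.05], "dr": [0, 0, 0]},
    {"offset": [0, 0, -0.09], "dr": [0, 0, 0]},
    {"offset": [0, 0, -0.13], "dr": [0, 0, 0]},
    {"offset": [0, 0, -0.16], "dr": [0, 0, 0]},
    {"offset": [0, 0, -0.17], "dr": [0, 0, 0]},
    {"offset": [0, 0, -0.17], "dr": [0, 0, 0]},
    {"offset": [0, 0, -0.17], "dr": [0, 0, 0]},
    {"offset": [0, 0, -0.17], "dr": [0, 0, 0]},
    {"offset": [0, 0, -0.17], "dr": [0, 0, 0]},
    {"offset": [0, 0, -0.17], "dr": [0, 0, 0]},
  ],
)

```text
time_s: 6.0
position: [0.5565, 0.1573, 0.1778]
tcp_rot: [[0.263, 0.965, -0.006], [0.965, -0.263, -0.0], [-0.002, -0.005, -1.0]]
force: [0.4, 0.0, -1.4]
opening: 0.158
grasp_force: 30.0
```

```bash
python3 - <<'E'
from h import *
from rig import bot
s=bot.read_state();print(s["time_s"],s["position"],s["grasp_force"],s["force"],s["moment"])
p=(.5763,-.1476,13.37);q=world(p,[[-.064,0,0]])[0];print(q)
goal(q[:2],.180,p[2])
E
```

```text
6.0 [0.55650848 0.15725189 0.17781751] 29.997747852467 [ 0.37967263  0.04144339 -1.38199652] [ 0.00185369 -0.12877442 -0.03952228]
[ 0.51403459 -0.16239927  0.        ]
off [-0.3196, 0.0432, -0.0019] dr [-0.32, 0.02, -28.64]
```

Emit:
servo_tool(
  targets=[
    {"offset": [-0.03, 0.004, 0], "dr": [0, 0, -3]},
    {"offset": [-0.07, 0.01, 0], "dr": [0, 0, -7]},
    {"offset": [-0.11, 0.015, 0], "dr": [0, 0, -11]},
    {"offset": [-0.15, 0.02, 0], "dr": [0, 0, -15]},
    {"offset": [-0.19, 0.026, 0], "dr": [0, 0, -19]},
    {"offset": [-0.23, 0.031, 0], "dr": [0, 0, -23]},
    {"offset": [-0.265, 0.036, 0], "dr": [0, 0, -26]},
    {"offset": [-0.295, 0.04, 0], "dr": [0, 0, -28]},
    {"offset": [-0.312, 0.042, 0], "dr": [0, 0, -28.64]},
    {"offset": [-0.318, 0.043, 0], "dr": [0, 0, -28.64]},
    {"offset": [-0.318, 0.043, 0], "dr": [0, 0, -28.64]},
    {"offset": [-0.318, 0.043, 0], "dr": [0, 0, -28.64]},
    {"offset": [-0.318, 0.043, 0], "dr": [0, 0, -28.64]},
    {"offset": [-0.318, 0.043, 0], "dr": [0, 0, -28.64]},
    {"offset": [-0.318, 0.043, 0], "dr": [0, 0, -28.64]},
    {"offset": [-0.318, 0.043, 0], "dr": [0, 0, -28.64]},
  ],
)

```text
time_s: 7.33
position: [0.5157, -0.1596, 0.18]
tcp_rot: [[-0.233, 0.973, -0.001], [0.973, 0.233, 0.0], [0.001, -0.001, -1.0]]
force: [-0.2, -0.3, -1.9]
opening: 0.16
grasp_force: 30.0
```

```bash
python3 - <<'E'
from h import *
from rig import bot,viewer
s=bot.read_state();print(s["time_s"],s["position"],s["grasp_force"],s["force"],s["moment"])
p=(.5763,-.1476,13.37);q=world(p,[[-.064,0,0]])[0]
goal(q[:2],.120,p[2])
c=viewer.capture("wrist");pickle.dump(c,open("cap3.pkl","wb"))
i=c["color"][110:250,170:400][:,:,::-1]
cv2.imwrite("pics/w3.png",cv2.resize(i,(800,487),interpolation=cv2.INTER_CUBIC))
E
```

```text
7.3333 [ 0.51569482 -0.15961894  0.18004313] 29.99785944353789 [-0.16654015 -0.30181349 -1.87613572] [ 0.01358148 -0.1260294   0.01512505]
off [-0.0024, -0.0022, 0.06] dr [-0.06, -0.03, 0.1]
```

View pics/w3.png

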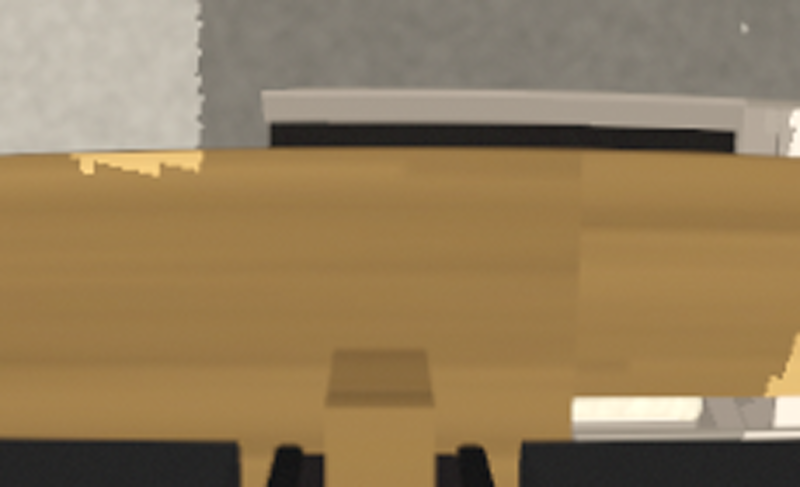

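The crop shows the lid's +y edge along row ~150 and the guide/rail line from (272,124) to (735,132). The rib is held between the fingers. I'll measure the sideways offset and yaw.

```bash
python3 - <<'E'
from h import *
from rig import bot
c=pickle.load(open("cap3.pkl","rb"));s=bot.read_state()
p=(.5763,-.1476,13.37)
W=lambda a:(np.array(a,float)+.5)/3.478-.5+[170,110]
def hit(u,z): # world pt on plane z, in bin frame
    X=least_squares(lambda q:(proj(c,[[q[0],q[1],z]],1)-u).ravel(),[.53,-.1]).x
    a=np.radians(p[2]);d=X-p[:2];return [1e3*(np.cos(a)*d[0]+np.sin(a)*d[1]),1e3*(-np.sin(a)*d[0]+np.cos(a)*d[1])]
zt=s["position"][2]-.0039
print("lid edge",np.round([hit(W(u),zt) for u in((20,155),(100,152),(300,149),(500,150),(700,153),(790,156))],1).tolist())
print("guide",np.round([hit(W(u),.08) for u in((272,124),(500,127),(735,132))],1).tolist())
print("guide top",np.round([hit(W(u),.09) for u in((264,91),(740,101))],1).tolist())
print("rib",np.round([hit(W(u),zt+.03) for u in((326,405),(434,405))],1).tolist())
t=np.array(s["position"])[:2]-p[:2];a=np.radians(p[2]);print("tcp",1e3*(np.cos(a)*t[0]+np.sin(a)*t[1]),1e3*(-np.sin(a)*t[0]+np.cos(a)*t[1]))
E
```

```text
lid edge [[-117.4, 57.4], [-104.6, 57.5], [-74.4, 57.4], [-44.9, 57.4], [-14.3, 57.8], [0.4, 57.9]]
guide [[-87.7, 56.0], [-34.8, 55.4], [22.2, 56.0]]
guide top [[-88.5, 63.9], [19.9, 63.7]]
rib [[-69.3, 27.5], [-55.7, 27.5]]
tcp -61.78366528298078 2.1088534829342334
```

Emit:
servo_tool(
  targets=[
    {"offset": [-0.0025, -0.002, 0.0], "dr": [0, 0, 0]},
    {"offset": [-0.0025, -0.002, 0.01], "dr": [0, 0, 0]},
    {"offset": [-0.0025, -0.002, 0.025], "dr": [0, 0, 0]},
    {"offset": [-0.0025, -0.002, 0.04], "dr": [0, 0, 0]},
    {"offset": [-0.0025, -0.002, 0.055], "dr": [0, 0, 0]},
    {"offset": [-0.0025, -0.002, 0.065], "dr": [0, 0, 0]},
    {"offset": [-0.0025, -0.002, 0.07], "dr": [0, 0, 0]},
    {"offset": [-0.0025, -0.002, 0.073], "dr": [0, 0, 0]},
    {"offset": [-0.0025, -0.002, 0.075], "dr": [0, 0, 0]},
    {"offset": [-0.0025, -0.002, 0.075], "dr": [0, 0, 0]},
    {"offset": [-0.0025, -0.002, 0.075], "dr": [0, 0, 0]},
    {"offset": [-0.0025, -0.002, 0.075], "dr": [0, 0, 0]},
    {"offset": [-0.0025, -0.002, 0.075], "dr": [0, 0, 0]},
    {"offset": [-0.0025, -0.002, 0.075], "dr": [0, 0, 0]},
    {"offset": [-0.0025, -0.002, 0.075], "dr": [0, 0, 0]},
    {"offset": [-0.0025, -0.002, 0.075], "dr": [0, 0, 0]},
  ],
)

```text
time_s: 8.72
position: [0.5142, -0.1636, 0.1052]
tcp_rot: [[-0.231, 0.973, -0.001], [0.973, 0.231, 0.0], [0.0, -0.001, -1.0]]
force: [0.9, 0.8, -2.4]
opening: 0.162
grasp_force: 30.0
```

```bash
python3 - <<'E'
from h import *
from rig import bot,viewer
s=bot.read_state();p=(.5763,-.1476,13.37)
t=np.array(s["position"])[:2]-p[:2];a=np.radians(p[2]);print(s["position"],"tcp",1e3*(np.cos(a)*t[0]+np.sin(a)*t[1]),1e3*(-np.sin(a)*t[0]+np.cos(a)*t[1]),s["force"],s["moment"])
c=viewer.capture("wrist");pickle.dump(c,open("cap4.pkl","wb"))
i=c["color"][110:250,170:400][:,:,::-1]
cv2.imwrite("pics/w4.png",cv2.resize(i,(800,487),interpolation=cv2.INTER_CUBIC))
E
```

```text
[ 0.51416818 -0.16356698  0.10517869] tcp -64.1400521465583 -1.166958497976633 [ 0.92888224  0.78263951 -2.44554519] [ 0.0082559  -0.1041587   0.00820771]
```

View pics/w4.png

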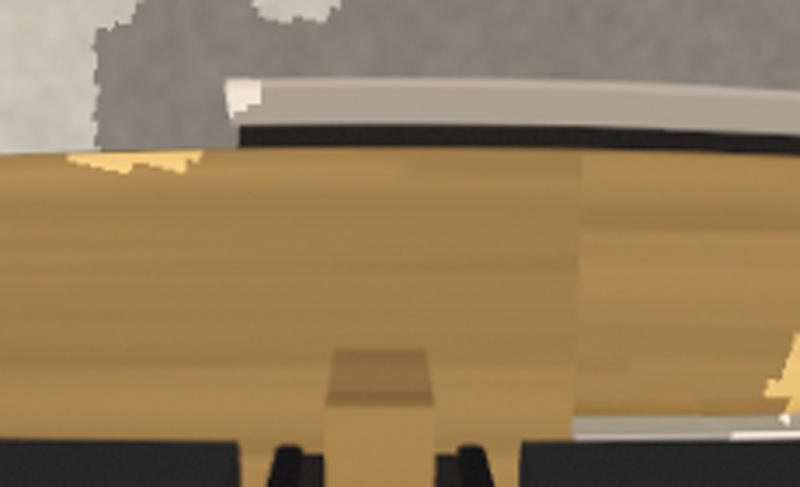

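The crop shows the guide/rail line from (240,124) to (790,136), just outside the lid edge at row ~149.

```bash
python3 - <<'E'
from h import *
from rig import bot
c=pickle.load(open("cap4.pkl","rb"));s=bot.read_state()
p=(.5763,-.1476,13.37)
W=lambda a:(np.array(a,float)+.5)/3.478-.5+[170,110]
def hit(u,z):
    X=least_squares(lambda q:(proj(c,[[q[0],q[1],z]],1)-u).ravel(),[.53,-.1]).x
    a=np.radians(p[2]);d=X-p[:2];return [1e3*(np.cos(a)*d[0]+np.sin(a)*d[1]),1e3*(-np.sin(a)*d[0]+np.cos(a)*d[1])]
zt=s["position"][2]-.0039
print("lid edge",np.round([hit(W(u),zt) for u in((100,152),(300,149),(500,150),(700,153))],1).tolist())
print("guide",np.round([hit(W(u),.08) for u in((240,124),(500,127),(790,136))],1).tolist())
print("guide top",np.round([hit(W(u),.09) for u in((226,80),(500,80),(790,91))],1).tolist())
E
```

```text
lid edge [[-106.9, 54.0], [-76.7, 54.0], [-47.2, 53.9], [-16.6, 54.2]]
guide [[-88.2, 56.6], [-45.0, 56.1], [6.0, 56.2]]
guide top [[-89.1, 64.2], [-46.2, 64.1], [1.9, 64.1]]
```

Emit:
servo_tool(
  targets=[
    {"offset": [0.001, 0, 0.002], "dr": [0, 0, 0]},
    {"offset": [0.001, 0, 0.005], "dr": [0, 0, 0]},
    {"offset": [0.001, 0, 0.008], "dr": [0, 0, 0]},
    {"offset": [0.001, 0, 0.011], "dr": [0, 0, 0]},
    {"offset": [0.001, 0, 0.013], "dr": [0, 0, 0]},
    {"offset": [0.001, 0, 0.013], "dr": [0, 0, 0]},
    {"offset": [0.001, 0, 0.013], "dr": [0, 0, 0]},
    {"offset": [0.001, 0, 0.013], "dr": [0, 0, 0]},
    {"offset": [0.001, 0, 0.013], "dr": [0, 0, 0]},
    {"offset": [0.001, 0, 0.013], "dr": [0, 0, 0]},
  ],
)

```text
time_s: 9.6
position: [0.514, -0.1626, 0.0921]
tcp_rot: [[-0.231, 0.973, -0.001], [0.973, 0.231, 0.0], [0.0, -0.001, -1.0]]
force: [0.1, -0.1, -2.9]
opening: 0.158
grasp_force: 30.0
```

Emit:
servo_tool(
  targets=[
    {"offset": [0, 0, 0.0005], "dr": [0, 0, 0]},
    {"offset": [0, 0, 0.001], "dr": [0, 0, 0]},
    {"offset": [0, 0, 0.0015], "dr": [0, 0, 0]},
    {"offset": [0, 0, 0.0015], "dr": [0, 0, 0]},
    {"offset": [0, 0, 0.0015], "dr": [0, 0, 0]},
    {"offset": [0, 0, 0.0015], "dr": [0, 0, 0]},
  ],
)

```text
time_s: 10.1
position: [0.5139, -0.1626, 0.0905]
tcp_rot: [[-0.231, 0.973, -0.001], [0.973, 0.231, 0.0], [0.0, -0.001, -1.0]]
force: [-0.8, 0.2, -1.3]
opening: 0.157
grasp_force: 30.0
```

Emit:
servo_tool(
  targets=[
    {"offset": [0, 0, 0.0005], "dr": [0, 0, 0]},
    {"offset": [0, 0, 0.0008], "dr": [0, 0, 0]},
    {"offset": [0, 0, 0.0008], "dr": [0, 0, 0]},
    {"offset": [0, 0, 0.0008], "dr": [0, 0, 0]},
  ],
)

```text
time_s: 10.43
position: [0.5139, -0.1626, 0.0899]
tcp_rot: [[-0.231, 0.973, -0.001], [0.973, 0.231, 0.0], [0.0, -0.001, -1.0]]
force: [0.4, -0.0, -0.1]
opening: 0.162
grasp_force: 30.0
```

Emit:
servo_tool(
  targets=[
    {"offset": [0, 0, 0.0005], "dr": [0, 0, 0]},
    {"offset": [0, 0, 0.0005], "dr": [0, 0, 0]},
    {"offset": [0, 0, 0.0005], "dr": [0, 0, 0]},
  ],
)

```text
time_s: 10.68
position: [0.5139, -0.1626, 0.0895]
tcp_rot: [[-0.231, 0.973, -0.001], [0.973, 0.231, 0.0], [0.0, -0.001, -1.0]]
force: [-0.5, 0.3, 2.2]
opening: 0.16
grasp_force: 30.0
```

Emit:
servo_tool(
  targets=[
    {"offset": [0, 0.002, 0], "dr": [0, 0, 0]},
    {"offset": [0, 0.005, 0], "dr": [0, 0, 0]},
    {"offset": [0, 0.008, 0], "dr": [0, 0, 0]},
    {"offset": [0, 0.011, 0], "dr": [0, 0, 0]},
    {"offset": [0, 0.014, 0], "dr": [0, 0, 0]},
    {"offset": [0, 0.016, 0], "dr": [0, 0, 0]},
    {"offset": [0, 0.018, 0], "dr": [0, 0, 0]},
    {"offset": [0, 0.02, 0], "dr": [0, 0, 0]},
    {"offset": [0, 0.02, 0], "dr": [0, 0, 0]},
  ],
)

```text
time_s: 11.43
position: [0.5338, -0.1578, 0.0892]
tcp_rot: [[-0.231, 0.973, -0.001], [0.973, 0.231, 0.0], [0.0, -0.001, -1.0]]
force: [-2.3, -0.7, 2.8]
opening: 0.162
grasp_force: 30.0
```

Emit:
servo_tool(
  targets=[
    {"offset": [0, 0.002, 0], "dr": [0, 0, 0]},
    {"offset": [0, 0.004, 0], "dr": [0, 0, 0]},
    {"offset": [0, 0.006, 0], "dr": [0, 0, 0]},
    {"offset": [0, 0.008, 0], "dr": [0, 0, 0]},
    {"offset": [0, 0.01, 0], "dr": [0, 0, 0]},
    {"offset": [0, 0.012, 0], "dr": [0, 0, 0]},
    {"offset": [0, 0.014, 0], "dr": [0, 0, 0]},
    {"offset": [0, 0.016, 0], "dr": [0, 0, 0]},
    {"offset": [0, 0.016, 0], "dr": [0, 0, 0]},
  ],
)

```text
time_s: 12.18
position: [0.5495, -0.1541, 0.0892]
tcp_rot: [[-0.231, 0.973, -0.0], [0.973, 0.231, 0.0], [0.0, -0.0, -1.0]]
force: [-3.3, 0.1, 3.8]
opening: 0.157
grasp_force: 30.0
```

Emit:
servo_tool(
  targets=[
    {"offset": [0, 0.001, 0], "dr": [0, 0, 0]},
    {"offset": [0, 0.002, 0], "dr": [0, 0, 0]},
    {"offset": [0, 0.003, 0], "dr": [0, 0, 0]},
    {"offset": [0, 0.004, 0], "dr": [0, 0, 0]},
    {"offset": [0, 0.005, 0], "dr": [0, 0, 0]},
    {"offset": [0, 0.006, 0], "dr": [0, 0, 0]},
    {"offset": [0, 0.007, 0], "dr": [0, 0, 0]},
    {"offset": [0, 0.008, 0], "dr": [0, 0, 0]},
    {"offset": [0, 0.009, 0], "dr": [0, 0, 0]},
    {"offset": [0, 0.01, 0], "dr": [0, 0, 0]},
    {"offset": [0, 0.01, 0], "dr": [0, 0, 0]},
  ],
)

```text
time_s: 13.1
position: [0.5588, -0.1519, 0.0892]
tcp_rot: [[-0.231, 0.973, -0.001], [0.973, 0.231, 0.0], [0.0, -0.001, -1.0]]
force: [-3.8, -0.4, 4.1]
opening: 0.156
grasp_force: 30.0
```

Emit:
servo_tool(
  targets=[
    {"offset": [0, 0.001, 0], "dr": [0, 0, 0]},
    {"offset": [0, 0.002, 0], "dr": [0, 0, 0]},
    {"offset": [0, 0.003, 0], "dr": [0, 0, 0]},
    {"offset": [0, 0.004, 0], "dr": [0, 0, 0]},
    {"offset": [0, 0.004, 0], "dr": [0, 0, 0]},
  ],
)

```text
time_s: 13.52
position: [0.5618, -0.151, 0.0893]
tcp_rot: [[-0.232, 0.973, -0.003], [0.973, 0.232, 0.0], [0.001, -0.002, -1.0]]
force: [-6.0, -2.2, 6.3]
opening: 0.156
grasp_force: 30.0
```

Emit:
servo_tool(
  targets=[
    {"offset": [0, 0.001, 0], "dr": [0, 0, 0]},
    {"offset": [0, 0.002, 0], "dr": [0, 0, 0]},
    {"offset": [0, 0.003, 0], "dr": [0, 0, 0]},
    {"offset": [0, 0.004, 0], "dr": [0, 0, 0]},
    {"offset": [0, 0.004, 0], "dr": [0, 0, 0]},
  ],
)

```text
time_s: 13.93
position: [0.5656, -0.15, 0.0893]
tcp_rot: [[-0.232, 0.973, -0.003], [0.973, 0.232, 0.0], [0.001, -0.003, -1.0]]
force: [-6.1, -1.5, 7.2]
opening: 0.16
grasp_force: 30.0
```

Emit:
servo_tool(
  targets=[
    {"offset": [0, 0.001, 0], "dr": [0, 0, 0]},
    {"offset": [0, 0.002, 0], "dr": [0, 0, 0]},
    {"offset": [0, 0.003, 0], "dr": [0, 0, 0]},
    {"offset": [0, 0.003, 0], "dr": [0, 0, 0]},
  ],
)

```text
time_s: 14.27
position: [0.5684, -0.1494, 0.0893]
tcp_rot: [[-0.232, 0.973, -0.003], [0.973, 0.232, 0.0], [0.001, -0.003, -1.0]]
force: [-5.6, -2.3, 6.1]
opening: 0.16
grasp_force: 30.0
```

Emit:
servo_tool(
  targets=[
    {"offset": [0, 0.001, 0], "dr": [0, 0, 0]},
    {"offset": [0, 0.002, 0], "dr": [0, 0, 0]},
    {"offset": [0, 0.003, 0], "dr": [0, 0, 0]},
    {"offset": [0, 0.003, 0], "dr": [0, 0, 0]},
  ],
)

```text
time_s: 14.6
position: [0.5712, -0.1487, 0.0893]
tcp_rot: [[-0.232, 0.973, -0.003], [0.973, 0.232, 0.0], [0.001, -0.003, -1.0]]
force: [-6.4, -1.7, 7.6]
opening: 0.158
grasp_force: 30.0
```

Emit:
servo_tool(
  targets=[
    {"offset": [0, 0.001, 0], "dr": [0, 0, 0]},
    {"offset": [0, 0.002, 0], "dr": [0, 0, 0]},
    {"offset": [0, 0.002, 0], "dr": [0, 0, 0]},
  ],
)

```text
time_s: 14.85
position: [0.5731, -0.1482, 0.0893]
tcp_rot: [[-0.232, 0.973, -0.004], [0.973, 0.232, 0.0], [0.001, -0.003, -1.0]]
force: [-6.1, -0.5, 5.7]
opening: 0.157
grasp_force: 30.0
```

Emit:
servo_tool(
  targets=[
    {"offset": [0, 0.001, 0], "dr": [0, 0, 0]},
    {"offset": [0, 0.002, 0], "dr": [0, 0, 0]},
    {"offset": [0, 0.002, 0], "dr": [0, 0, 0]},
  ],
)

```text
time_s: 15.1
position: [0.5749, -0.1477, 0.0893]
tcp_rot: [[-0.232, 0.973, -0.004], [0.973, 0.232, 0.0], [0.001, -0.003, -1.0]]
force: [-7.4, -1.9, 6.4]
opening: 0.155
grasp_force: 30.0
```

Emit:
servo_tool(
  targets=[
    {"offset": [0, 0.001, 0], "dr": [0, 0, 0]},
    {"offset": [0, 0.002, 0], "dr": [0, 0, 0]},
    {"offset": [0, 0.002, 0], "dr": [0, 0, 0]},
  ],
)

```text
time_s: 15.35
position: [0.5775, -0.1473, 0.0894]
tcp_rot: [[-0.232, 0.973, -0.002], [0.973, 0.232, 0.0], [0.001, -0.002, -1.0]]
force: [-4.9, -0.5, 6.4]
opening: 0.16
grasp_force: 30.0
```

Emit:
servo_tool(
  targets=[
    {"offset": [0, 0.001, 0], "dr": [0, 0, 0]},
    {"offset": [0, 0.001, 0], "dr": [0, 0, 0]},
  ],
)

```text
time_s: 15.52
position: [0.5784, -0.1471, 0.0894]
tcp_rot: [[-0.232, 0.973, -0.003], [0.973, 0.232, 0.0], [0.001, -0.002, -1.0]]
force: [-5.9, -1.7, 5.6]
opening: 0.158
grasp_force: 30.0
```

Emit:
servo_tool(
  targets=[
    {"offset": [0, 0.0005, 0], "dr": [0, 0, 0]},
    {"offset": [0, 0.0005, 0], "dr": [0, 0, 0]},
    {"offset": [0, 0.0005, 0], "dr": [0, 0, 0]},
  ],
)

```text
time_s: 15.77
position: [0.5788, -0.147, 0.0894]
tcp_rot: [[-0.232, 0.973, -0.003], [0.973, 0.232, 0.0], [0.001, -0.003, -1.0]]
force: [-6.0, -1.5, 6.6]
opening: 0.157
grasp_force: 30.0
```

Emit:
servo_tool(
  targets=[
    {"offset": [0, 0.0005, 0], "dr": [0, 0, 0]},
    {"offset": [0, 0.0005, 0], "dr": [0, 0, 0]},
    {"offset": [0, 0.0005, 0], "dr": [0, 0, 0]},
  ],
)

```text
time_s: 16.02
position: [0.5795, -0.1468, 0.0894]
tcp_rot: [[-0.232, 0.973, -0.002], [0.973, 0.232, 0.0], [0.001, -0.002, -1.0]]
force: [-5.3, -0.3, 7.0]
opening: 0.158
grasp_force: 30.0
```

Emit:
servo_tool(
  targets=[
    {"offset": [0, 0.001, 0], "dr": [0, 0, 0]},
    {"offset": [0, 0.001, 0], "dr": [0, 0, 0]},
    {"offset": [0, 0.001, 0], "dr": [0, 0, 0]},
  ],
)

```text
time_s: 16.27
position: [0.5806, -0.1466, 0.0894]
tcp_rot: [[-0.232, 0.973, -0.002], [0.973, 0.232, 0.0], [0.001, -0.002, -1.0]]
force: [-5.7, -1.1, 6.9]
opening: 0.158
grasp_force: 30.0
```

Emit:
servo_tool(
  targets=[
    {"offset": [0, 0.001, 0], "dr": [0, 0, 0]},
    {"offset": [0, 0.001, 0], "dr": [0, 0, 0]},
    {"offset": [0, 0.001, 0], "dr": [0, 0, 0]},
  ],
)

```text
time_s: 16.52
position: [0.5822, -0.1463, 0.0892]
tcp_rot: [[-0.231, 0.973, -0.001], [0.973, 0.231, 0.0], [0.0, -0.0, -1.0]]
force: [-3.0, -0.2, 4.0]
opening: 0.159
grasp_force: 30.0
```

Emit:
servo_tool(
  targets=[
    {"offset": [0, 0.001, 0], "dr": [0, 0, 0]},
    {"offset": [0, 0.001, 0], "dr": [0, 0, 0]},
    {"offset": [0, 0.001, 0], "dr": [0, 0, 0]},
  ],
)

```text
time_s: 16.77
position: [0.5829, -0.1461, 0.0891]
tcp_rot: [[-0.231, 0.973, -0.001], [0.973, 0.231, 0.0], [0.0, -0.001, -1.0]]
force: [-4.2, -0.8, 5.2]
opening: 0.156
grasp_force: 30.0
```

Emit:
servo_tool(
  targets=[
    {"offset": [0, 0.0007, 0], "dr": [0, 0, 0]},
    {"offset": [0, 0.0007, 0], "dr": [0, 0, 0]},
    {"offset": [0, 0.0007, 0], "dr": [0, 0, 0]},
  ],
)

```text
time_s: 17.02
position: [0.5831, -0.1461, 0.0891]
tcp_rot: [[-0.232, 0.973, -0.002], [0.973, 0.232, 0.0], [0.001, -0.002, -1.0]]
force: [-5.1, -1.1, 5.8]
opening: 0.158
grasp_force: 30.0
```

Emit:
servo_tool(
  targets=[
    {"offset": [0, -0.0007, -0.0005], "dr": [0, 0, 0]},
    {"offset": [0, -0.0007, -0.0005], "dr": [0, 0, 0]},
  ],
)

```text
time_s: 17.18
position: [0.583, -0.1461, 0.0895]
tcp_rot: [[-0.231, 0.973, -0.001], [0.973, 0.231, 0.0], [0.001, -0.001, -1.0]]
force: [-2.4, -1.6, 2.9]
opening: 0.16
grasp_force: 30.0
```

Emit:
servo_tool(
  gripper=0,
  targets=[
    {"offset": [0, 0, 0], "dr": [0, 0, 0]},
    {"offset": [0, 0, 0], "dr": [0, 0, 0]},
    {"offset": [0, 0, 0], "dr": [0, 0, 0]},
    {"offset": [0, 0, 0], "dr": [0, 0, 0]},
    {"offset": [0, 0, 0], "dr": [0, 0, 0]},
    {"offset": [0, 0, 0], "dr": [0, 0, 0]},
    {"offset": [0, 0, 0], "dr": [0, 0, 0]},
    {"offset": [0, 0, 0], "dr": [0, 0, 0]},
  ],
)

```text
time_s: 17.85
position: [0.583, -0.1461, 0.0896]
tcp_rot: [[-0.231, 0.973, -0.001], [0.973, 0.231, 0.0], [0.0, -0.001, -1.0]]
force: [0.3, -0.6, -0.8]
opening: 0.496
grasp_force: 0.0
```

Emit:
servo_tool(
  targets=[
    {"offset": [0, 0, -0.01], "dr": [0, 0, 0]},
    {"offset": [0, 0, -0.03], "dr": [0, 0, 0]},
    {"offset": [0, 0, -0.06], "dr": [0, 0, 0]},
    {"offset": [0, 0, -0.1], "dr": [0, 0, 0]},
    {"offset": [0, 0, -0.14], "dr": [0, 0, 0]},
    {"offset": [0, 0, -0.17], "dr": [0, 0, 0]},
    {"offset": [0, 0, -0.18], "dr": [0, 0, 0]},
    {"offset": [0, 0, -0.18], "dr": [0, 0, 0]},
    {"offset": [0, 0, -0.18], "dr": [0, 0, 0]},
    {"offset": [0, 0, -0.18], "dr": [0, 0, 0]},
  ],
)

```text
time_s: 18.68
position: [0.5817, -0.1456, 0.2677]
tcp_rot: [[-0.231, 0.973, -0.005], [0.973, 0.231, 0.002], [0.003, -0.004, -1.0]]
force: [-0.4, 1.2, 0.2]
opening: 0.498
grasp_force: 0.0
```

```bash
python3 - <<'E'
from h import *
from rig import viewer
c=viewer.capture("wrist")
i=c["color"][110:240,220:410][:,:,::-1]
cv2.imwrite("pics/w5.png",cv2.resize(i,(800,547),interpolation=cv2.INTER_CUBIC))
E
```

```text
(no output)
```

View pics/w5.png

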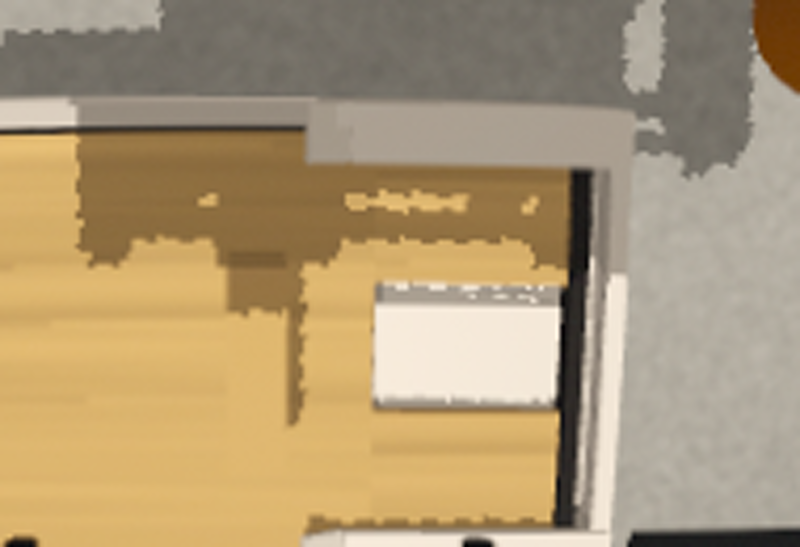

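The picture shows the lid under both lips. Its leading edge at x≈560 touches the dark buffer bar, and the tab at (375–560, 285–408) lies flat. The lid is home, so I'm handing in.

```bash
python3 -c "
from rig import ticket
print(ticket.hand_in())"
```

```text
the job is handed in; nothing more can be done
None
```

The smallest lid is slid home under the lips, its tab clicked over the ledge (the push force dropped, then the lid met the buffer), and it is released; I handed the job in at about 19 s, and no verdict came back.

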